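# Demagnetise a spark plug and hold it over the tin with tongs

### The job

Demagnetise the spark plug that lies in the white dish: pull the demagnetiser's sprung lever all the way toward you so that the dish sinks into the coil, then ease it slowly (about two seconds or more) back to rest without letting it snap. Then take the spring tongs out of their wooden holder, close them on the plug, lift it clear and finish while still holding it still in the tongs above the open tin, well clear of the tin's rim. Never touch the plug with the gripper itself, and leave the clamp, the pliers and the gauge alone and the tin where it stands.

Things in the scene. Friction and masses are not known exactly. Their poses are not given: they have to be found in the camera images.
- demag: bench demagnetiser, fixed: grey base plate 170 x 228 x 12 mm (x from -85 to 85, y from -156 to 72 mm), round grey coil housing 136 mm across and open at the top, rim 70 mm above the table. Origin on the table under the coil's axis, z up; the lever is on its -y side, and is pulled toward its -x side (the robot's side)
- lever_pivot (a point): point on the lever's hinge axis, 50 mm above the table and 150 mm to the -y side of the coil's axis; the hinge runs along the demagnetiser's y axis
- lever_grip (a point): middle of the black handle bar at the lever's end: round, 16 mm thick, 54 mm long, sticking out sideways to the demagnetiser's -y, parallel to the hinge axis and 110 mm from it; the lever's 10 mm rod meets it at its +y end. At rest the lever leans 0.35 rad from upright to the demagnetiser's +x, pulled fully 0.55 rad to -x. Its top is 161 mm above the table: carry the tongs over or round it
- lever (a joint): lever angle: 0 at rest, 0.9 rad pulled fully against its stop (take it past 0.85). A spring returns it: about 2.5 N at the handle at rest, 6 N at full stroke. The dish goes down with it, 40 mm at full stroke, and rises again
- dish_floor (a point): centre of the inner floor of the round white lift dish, 90 mm across, rim 4 mm above this floor; 80 mm above the table while the lever is at rest
- plug_mid (a point): spark plug, 58 mm long, 20 mm wide, 24 mm high, lying in the dish; this point is 12 mm above its underside, near its centre of mass, in the middle of the 32 mm long stretch (hexagon and steel barrel, 20 mm across) that the tongs should close on. The plug's long axis is this point's y axis (the thin white ceramic end at +y), so the jaws close along its x axis
- tongs_grip (a point): point midway between the two black rubber finger plates of the steel spring tongs (142 mm tall, jaws down, bow at the top, 90 g), 95 mm above the jaw tips and 47 mm below the bow's top. The plates reach from 70 to 118 mm above the jaw tips, are 24 mm wide (x) and 44 mm apart over their outsides here when open. The arms open along this point's y axis: squeeze along y; z runs up the tongs
- tongs_tips (a point): point midway between the jaw tips of the tongs, at their lowest level. The rubber jaws are 26 mm high, 16 mm wide (x), 56 mm apart when open, and move about 3.2 times as far as the plates. A squeeze of about 3 N on each plate begins to close them, about 6 N brings them to the plug's width; 20 N or more holds it firmly
- tongs_left (a joint): closing angle of one tongs arm (the other mirrors it): 0 open, about 0.15 on the plug, 0.235 with empty jaws shut; the arms hinge 132 mm above the jaw tips
- holder: fixed wooden holder in which the tongs stand: foot 96 (x) x 104 (y) x 8 mm, block 50 mm high with a slot 24 mm (x) by 80 mm (y) in which the jaws stand, slot floor 8 mm above the table. Origin on the table at its centre
- tin: low open round tin, 94 mm across, 35 mm high, standing loose on the table; origin at the centre of its underside
- clamp: small black C-clamp lying flat, 58 x 52 x 10 mm, bystander; origin at the centre of its underside
- pliers: slim red-handled pliers lying flat, 145 x 40 x 12 mm, bystander; origin at the centre of its underside
- gauge: small dark bevel gauge lying flat, 52 x 60 x 11 mm, bystander; origin at the centre of its underside
Not all that is in view belongs to the job. Leave any turquoise look-alike of the tin alone.

How it is judged:
On the way, in this order (a step that is already met when the one before it is completed fails the run):
1. the lever is pulled through its stroke (value of joint lever above 0.82 rad), for 0.1 s.
2. the lever is back at rest (value of joint lever below 0.06 rad), for 0.2 s.
3. the tongs are lifted out of the holder (height (world z) of tongs_tips above 0.055 m and contact force between the fingers and tongs above 0.5 N), for 0.1 s.
4. the plug is lifted from the dish in the tongs (height (world z) of plug_mid above 0.115 m and contact force between tongs and plug above 0.5 N and contact force between demag and plug below 0.05 N), for 0.2 s.
At the end, for the whole second after the job is handed in: the gripper holds the tongs, the tongs' jaws hold the plug between them, its middle within 40 mm (horizontally) of the tin's centre and between 75 mm and 400 mm above the table, moving slower than 30 mm/s and touching neither tin nor gripper; the lever is at rest (below 0.06 rad) (horizontal distance between plug_mid and tin below 0.04 m and height (world z) of plug_mid between 0.075 and 0.4 m and contact force between tongs and plug above 0.5 N and contact force between the fingers and tongs above 0.5 N and contact force between each of tin, the arm and plug below 0.05 N and contact force between tin and tongs below 0.05 N and value of joint tongs_left between 0.08 and 0.21 rad and linear speed of plug below 0.03 m/s and value of joint lever below 0.06 rad and angle between tin's own z axis and vertical below 0.1 rad); the arm keeps its last pose, push and grip.
It fails at once if the lever snaps back (faster than 1.3 rad/s) (velocity of joint lever below -1.3 rad/s).
It fails at once if the gripper touches the plug (contact force between any of the fingers, the arm and plug above 0.3 N).
It fails at once if a bystander is moved by more than 30 mm (distance of any of clamp, pliers, gauge from where it was at the start of the episode above 0.03 m).
It fails at once if the tin is moved by more than 30 mm (distance of tin from where it was at the start of the episode above 0.03 m).
It also fails if it takes over 72 s, if anything falls off the work surface, if the arm or the gripper's body presses on something with over 40 N, if the wrist force passes 120 N, or if a joint passes its speed limit or range.

### The arm

A 6-joint arm with a two-finger parallel gripper is mounted at the origin on a cart in front of the work surface, level with it; the furniture and walls round the work are solid. World frame = base frame: x ahead of the robot, y to its left, z up, the work surface at z = 0. Lengths are in m, angles in rad, forces in N, time in s.
With the tool pointing down it reaches from about 0.3 to 0.875 m from the base axis. Payload 6.4 kg.
Tool frame: the origin (TCP) lies between the finger pads; the fingertips stand 8 mm ahead of it and the grasp point (between the pads) lies 11 mm behind it (ctrl.finger_overhang is the distance from the TCP to the fingertips, in m); z points along the fingers, y is the line along which they close (so a half turn about z gives the same grasp; the last joint's range is limited). The gripper opens to 85 mm and grips with 20 to 120 N. Pads are 22 mm wide; open, the fingers measure 114 mm over their backs; the gripper's body (76 mm by 85 mm) begins 54 mm behind the grasp point. The pads swing forward as they close: fully open they stand 13 mm farther back than shut.
Start: joints at [0.9, 0.181, 1.607, -0, 1.354, -0.206], TCP at [0.258, 0.514, 0.239] pointing down, gripper open.
Joint ranges: [-2.99, 2.99], [-0.89, 2.07], [0.3, 2.58], [-1.14, 4.28], [0, 2.63], [-3.12, 3.12]. Speed limits (rad/s): [2.57, 2.57, 3.01, 3.14, 3.14, 3.14].

### API

Orientations are given as a unit quaternion [w, x, y, z].
In Python, from bench import ctrl, camera gives the robot as it stands.
- The arm moves only by the shell command python3 -m pendant 'ROWS' [OPENING]. ROWS is JSON, a list of rows, each a list of 6 numbers: the shift along the world's x, y, z normalised to -1 to 1, where 1 is 200 mm, then the turn, a rotation vector about the world's x, y, z normalised to -1 to 1, where 1 is pi/2 rad. In form: [[dx, dy, dz, rx, ry, rz], ...]. A call has exactly 10 rows; each row shifts and turns the commanded pose from where the row before left it; what a row does not reach is not made up. A row lasts 1/8 s, in which the tool goes at most 62.5 mm and 10.7 degrees, less where a joint would pass 70% of its speed; a pose out of reach is approached as far as the arm can. A call with a number of a shift or a turn outside -1 to 1 is refused whole. A call with a gripper value outside its range is refused whole. OPENING is the opening, from -1 (shut) to 1 (fully open), set as the call begins (- or left out, the last holds). The fingers move at their own pace and stop on an object; the grip force is fixed at half the most. Time passes only in rows, so rows that do not move let the fingers close, or fill a call up. It gives the time, the measured TCP pose, the force, the opening and the grip force at its end, in the units of the state.
- ctrl.get_obs(): the state, without advancing time (a new reading comes with each control period).
- camera(name): name is "scene" or "side" or "wrist"; returns a dict with "color" (480x640x3 uint8, blue, green, red), "fx", "fy", "cx", "cy" (pixels), "xyz" and "rotation" of the camera in the world; the wrist camera has in their place "hand_eye" (4x4, takes a point from camera to tool coordinates, whose origin is the TCP and whose axes are the flange's). Camera axes: x right, y down, z forward; pixel columns grow to the right and rows downward; lengths in m; the calibration is good to about 2 mm. A picture is of the moment at which its call begins: read the wrist's pose just before it. There is no depth.
- ctrl.hand_in(): hands the job in; it is judged then, once.
The state is a dict: "time_s": time; "q": joint angles; "dq": joint speeds; "joint_efforts": joint torques, N m; "eef_pos": TCP position; "eef_rot": TCP orientation; "wrist_force": force on the tool from outside, world axes, zero at the start; "torque": the same for the moment, N m; "opening": opening from 0.0 (shut) to 1.0 (fully open); "grasp_force": force on a finger pad.
Only numpy, scipy, OpenCV 4.12 (cv2) and the standard library are available. Lean on these libraries where they do the work, as an engineer would, in place of code of your own. Each camera call takes 0.05 s, during which the arm holds its last target. There are 200 camera calls.

## Working session

There is one attempt and no reset: what is moved stays moved. The work goes in short steps, Python scripts to look and compute and a shell command to move; the robot and the scene stay as the last step left them, time stands still between calls to the robot, and variables do not carry over. Pictures are saved under pics/ and viewed, at most 10 in all, crops included, and the job is handed in when it is done.

```bash
mkdir -p pics; ls
python3 - <<'E'
from bench import ctrl,camera
import cv2
for n in("scene","side"):
    c=camera(n);cv2.imwrite(f"pics/{n}0.png",c["color"]);print(n,c["fx"],c["cx"],c["cy"],c["xyz"],c["rotation"])
o=ctrl.get_obs();print(o);print(ctrl.finger_overhang)
E
```

```text
pics
scene 443.4979107476774 318.27129985337456 240.06327692173002 [0.26070417 0.60351098 0.78425852] [ 0.08761559 -0.21706607  0.89134701 -0.38820914]
side 571.6896950786435 329.9978977677355 236.34989369508253 [ 0.15203943 -1.13168214  0.86482052] [-0.48070739  0.8570737  -0.16663983  0.08109404]
{'time_s': 0.1, 'q': array([ 8.99732183e-01,  1.81499711e-01,  1.60788291e+00, -4.52683658e-06,
        1.35381169e+00, -2.06311045e-01]), 'dq': array([-0.00032432, -0.00174358, -0.00417682,  0.00070797,  0.00084598,
        0.00183303]), 'joint_efforts': array([ 1.93339606e-04, -4.45870936e+01, -3.52237058e+01, -4.87024372e-04,
        4.12652837e-03, -6.62461957e-06]), 'eef_pos': array([0.25740402, 0.5136332 , 0.23846783]), 'eef_rot': array([-3.38153653e-04,  2.30290294e-01,  9.73121647e-01, -7.25938944e-04]), 'wrist_force': array([-0.05696294,  0.59762462,  0.47587495]), 'torque': array([ 0.02071173,  0.02708135, -0.00691659]), 'grasp_force': 0.0, 'opening': 0.999181614401804}
0.008
```

View pics/scene0.png

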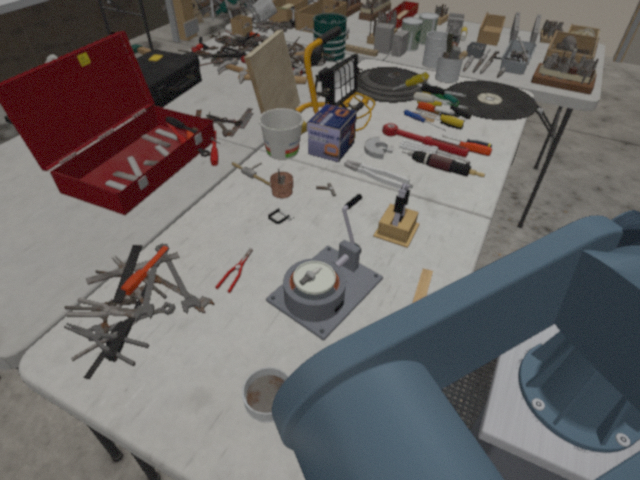

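View pics/side0.png

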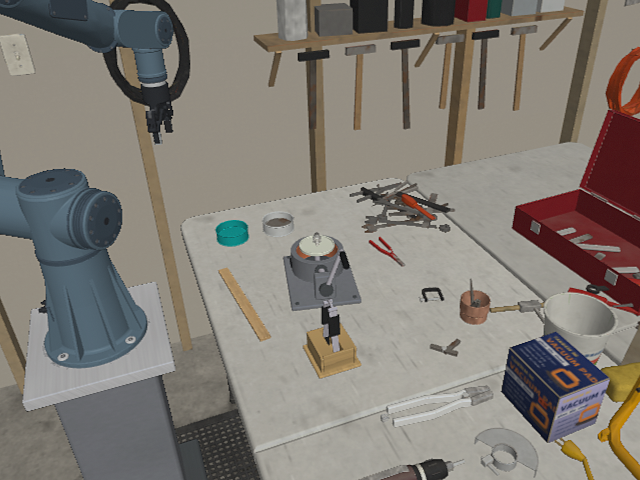

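The scene view shows the demagnetiser at (315,285), with the lever handle at (352,201). The tongs in the holder are at (398,222), the pliers at (235,270), the clamp at (279,215) and the gauge probably at (327,188). Two things could be the tin: the bare metal one at scene (267,393) / side (279,224), and the turquoise one at side (232,233). The metal one fits the description, and the turquoise one is the look-alike to leave alone.

```bash
cat > h.py <<'E'
import numpy as np,cv2
from scipy.spatial.transform import Rotation as R
from bench import ctrl,camera
def rot(q): return R.from_quat(np.roll(q,-1)).as_matrix()
def cam(n):
    o=ctrl.get_obs(); c=camera(n)
    if n=="wrist":
        T=np.eye(4);T[:3,:3]=rot(o["eef_rot"]);T[:3,3]=o["eef_pos"];T=T@np.array(c["hand_eye"]);c["R"],c["t"]=T[:3,:3],T[:3,3]
    else:
        r=np.array(c["rotation"]);c["R"]=rot(r) if r.size==4 else r;c["t"]=np.array(c["xyz"])
    return c
def ray(c,u,v):
    d=c["R"]@np.array([(u-c["cx"])/c["fx"],(v-c["cy"])/c["fy"],1]);return c["t"],d/np.linalg.norm(d)
def onz(c,u,v,z):
    t,d=ray(c,u,v);return t+d*(z-t[2])/d[2]
def proj(c,P):
    p=(np.atleast_2d(P)-c["t"])@c["R"];return np.c_[p[:,0]/p[:,2]*c["fx"]+c["cx"],p[:,1]/p[:,2]*c["fy"]+c["cy"]]
def tri(*obs):
    A=np.zeros((3,3));b=np.zeros(3)
    for c,u,v in obs:
        t,d=ray(c,u,v);M=np.eye(3)-np.outer(d,d);A+=M;b+=M@t
    return np.linalg.solve(A,b)
E
python3 - <<'E'
from h import *
np.set_printoptions(precision=3,suppress=True)
s=cam("scene");d=cam("side")
for n,p in dict(plateL=(268,297),plateB=(325,336),plateR=(382,280)).items(): print(n,onz(s,*p,.012))
for p in((287,307),(357,302)): print("side plate",onz(d,*p,.012))
print("dish s",onz(s,315,279,.084),"side",onz(d,317,245,.084))
print("tin rim",onz(s,266,390,.035),onz(d,279,220,.035), "turq",onz(d,232,228,.035))
print("holder s",onz(s,397,224,.0),onz(d,332,355,0))
print("tongs top",tri((s,404,185),(d,331,303)))
print("handle", tri((s,353,201),(d,345,261)))
for n,p in dict(clamp=(279,215),pliers=(235,270),gauge=(327,188)).items():print(n,onz(s,*p,.005))
E
```

```text
plateL [0.642 0.083 0.012]
plateB [0.483 0.117 0.012]
plateR [ 0.434 -0.084  0.012]
side plate [ 0.428 -0.094  0.012]
side plate [ 0.589 -0.141  0.012]
dish s [0.545 0.044 0.084] side [0.552 0.028 0.084]
tin rim [0.52  0.285 0.035] [0.522 0.272 0.035] turq [0.385 0.282 0.035]
holder s [ 0.474 -0.303  0.   ] [ 0.472 -0.274  0.   ]
tongs top [ 0.469 -0.28   0.146]
handle [ 0.551 -0.158  0.151]
clamp [ 0.772 -0.182  0.005]
pliers [0.76  0.044 0.005]
gauge [ 0.71  -0.354  0.005]
```

```bash
python3 -m pendant '[[0.1,-0.26,0.09,0,0,-0.084],[0.1,-0.26,0.09,0,0,-0.084],[0.1,-0.26,0.09,0,0,-0.084],[0.1,-0.26,0.09,0,0,-0.084],[0.1,-0.26,0.09,0,0,-0.084],[0.1,-0.26,0.09,0,0,-0.084],[0.1,-0.26,0.09,0,0,-0.084],[0.1,-0.26,0.09,0,0,-0.084],[0.1,-0.26,0.09,0,0,-0.084],[0.1,-0.26,0.09,0,0,-0.084]]'
python3 - <<'E'
from h import *
np.set_printoptions(precision=3,suppress=True)
c=cam("wrist");cv2.imwrite("pics/w1.png",c["color"]);print(c["R"],c["t"],c["hand_eye"])
print("expect origin,pivot,holder,tin px",proj(c,[[.548,.036,.08],[.517,-.11,.05],[.47,-.28,.14],[.52,.278,.035]]))
E
```

```text
time_s: 1.45
eef_pos: [0.458, -0.0078, 0.4199]
eef_rot: [0.0, 0.78, 0.626, 0.0]
wrist_force: [1.3, 0.0, 0.0]
opening: 0.996
grasp_force: 0.0
[[ 0.976 -0.208 -0.058]
 [-0.216 -0.94  -0.263]
 [ 0.     0.27  -0.963]] [0.473 0.059 0.554] [[ 0.    -0.963 -0.27   0.068]
 [ 1.     0.    -0.    -0.   ]
 [ 0.    -0.27   0.963 -0.134]
 [ 0.     0.     0.     1.   ]]
expect origin,pivot,holder,tin px [[391.494 141.348]
 [383.918 252.056]
 [381.444 403.385]
 [325.545 -64.62 ]]
```

View pics/w1.png

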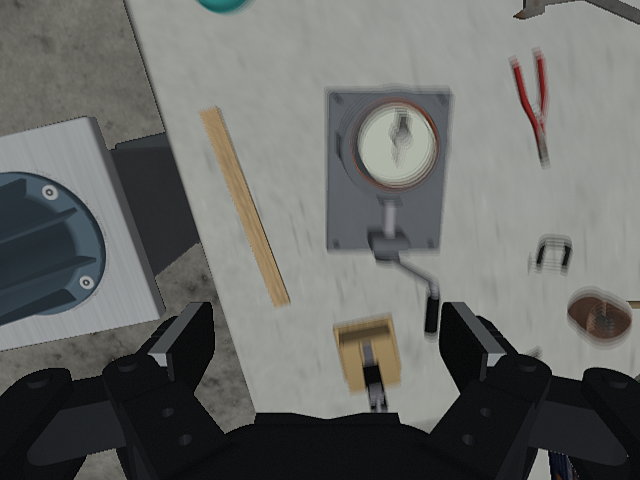

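The wrist view shows the demagnetiser squared up in the image: plate corners (327,88)–(440,250), dish (397,145), plug inside the dish at (400,135), handle bar (432,310) and holder (367,352). The picture was slightly motion-blurred, so I'll take it again with the arm settled and enlarge it.

Run:
```python
from h import *
np.set_printoptions(precision=3,suppress=True)
c=cam("wrist");im=c["color"];cv2.imwrite("pics/w2full.png",im)
import pickle;pickle.dump({k:c[k] for k in("R","t","fx","fy","cx","cy","color")},open("w2.pkl","wb"))
a=cv2.resize(im[75:275,315:465-15],None,fx=2.9,fy=2.9,interpolation=cv2.INTER_CUBIC)
b=cv2.resize(im[225:425,320:455],None,fx=2.9,fy=2.9,interpolation=cv2.INTER_CUBIC)
cv2.imwrite("pics/w2.png",np.hstack([a,b]))
```

```text
(no output)
```

View pics/w2.png

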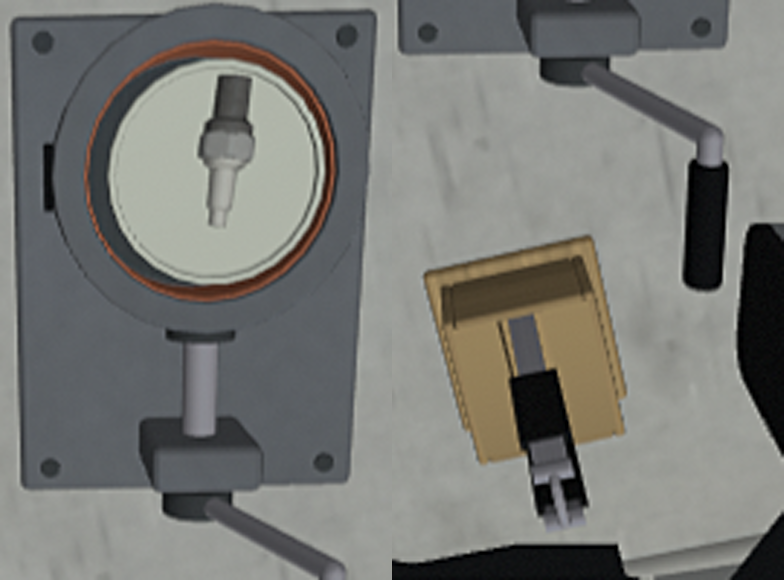

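Run:
```python
from h import *
import pickle;from scipy.optimize import least_squares
np.set_printoptions(precision=3,suppress=True)
c=pickle.load(open("w2.pkl","rb"))
L=lambda x,y:(315+x/2.9,75+y/2.9)
Rr=lambda x,y:(320+(x-392)/2.9,225+y/2.9)
loc=np.array([[-.085,.072,.012],[.085,.072,.012],[.085,-.156,.012],[-.085,-.156,.012]])
px=np.array([L(12,18),L(376,12),L(347,483),L(22,488)])
W=lambda p,l:np.c_[p[0]+np.cos(p[2])*l[:,0]-np.sin(p[2])*l[:,1],p[1]+np.sin(p[2])*l[:,0]+np.cos(p[2])*l[:,1],l[:,2]]
f=least_squares(lambda p:(proj(c,W(p,loc))-px).ravel(),[.55,.036,-.2]);print("demag",f.x,f.fun)
print("dish centre",onz(c,*L(215,171),.084))
a=.35;h=np.array([[0.11*np.sin(a),-.15,.05+.11*np.cos(a)]])
hm=onz(c,*Rr(705,224),.1533);print("handle mid",hm,"ends",onz(c,*Rr(708,163),.153),onz(c,*Rr(702,287),.153))
dl=hm[:2]-f.x[:2];cs,sn=np.cos(f.x[2]),np.sin(f.x[2]);print("handle local",cs*dl[0]+sn*dl[1],-sn*dl[0]+cs*dl[1])
zz=.092
print("plug: barrel end",onz(c,*L(235,78),zz),"hex end",onz(c,*L(225,163),zz),"tip",onz(c,*L(217,225),zz))
e1,e2=onz(c,*Rr(425,272),.008),onz(c,*Rr(592,238),.008);v=e2-e1;print("foot top edge",e1,e2,np.linalg.norm(v),np.arctan2(v[1],v[0]))
```

```text
demag [ 0.55   0.035 -0.211] [-1.092 -0.94   1.278 -1.186  0.761  1.297 -0.963  1.592]
dish centre [0.55  0.037 0.084]
handle mid [ 0.549 -0.155  0.153] ends [ 0.554 -0.13   0.153] [ 0.543 -0.183  0.153]
handle local 0.03857667489062329 -0.18616693298419468
plug: barrel end [0.563 0.07  0.092] hex end [0.553 0.039 0.092] tip [0.546 0.016 0.092]
foot top edge [ 0.421 -0.224  0.008] [ 0.514 -0.225  0.008] 0.09315709193863893 -0.009047607186303023
```

The model fits: handle local x is 39 mm (38 expected), foot edge 93 mm (96 expected) and plug length 57 mm (58 expected). Next I'll lower the open fingers around the handle bar.

```bash
python3 -m pendant '[[0.091,-0.149,-0.18,0,0,0],[0.091,-0.149,-0.18,0,0,0],[0.091,-0.149,-0.18,0,0,0],[0.091,-0.149,-0.18,0,0,0],[0.091,-0.149,-0.18,0,0,0],[0,0,-0.1,0,0,0],[0,0,-0.1,0,0,0],[0,0,-0.1,0,0,0],[0,0,-0.1,0,0,0],[0,0,-0.1,0,0,0]]' 0.25
python3 - <<'E'
from h import *
c=cam("wrist");d=cam("side")
cv2.imwrite("pics/w3.png",np.hstack([cv2.resize(c["color"],(400,300)),cv2.resize(d["color"][200:350,240:440],(400,300))]))
E
```

```text
time_s: 2.8
eef_pos: [0.5485, -0.1539, 0.1383]
eef_rot: [-0.0, 0.778, 0.628, -0.0]
wrist_force: [-0.0, -0.1, -0.2]
opening: 0.622
grasp_force: 0.0
```

View pics/w3.png

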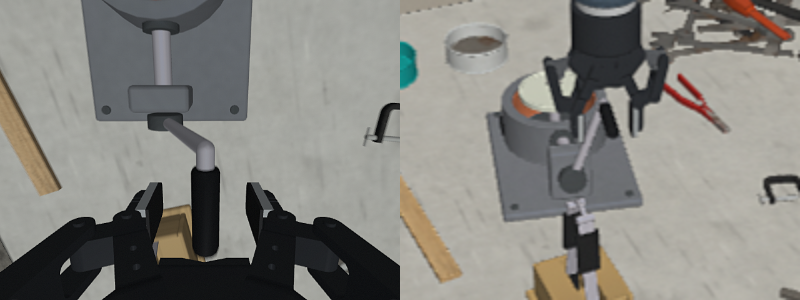

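```bash
python3 -m pendant '[[0,0,0,0,0,0],[0,0,0,0,0,0],[-0.049,0.0105,0.009,0,0,0],[-0.049,0.0105,0.009,0,0,0],[-0.049,0.0105,0.009,0,0,0],[-0.049,0.0105,0.009,0,0,0],[-0.049,0.0105,-0.007,0,0,0],[-0.049,0.0105,-0.009,0,0,0],[-0.049,0.0105,-0.012,0,0,0],[-0.049,0.0105,-0.014,0,0,0]]' -0.4
python3 -m pendant '[[-0.02,0.0043,-0.008,0,0,0],[-0.02,0.0043,-0.008,0,0,0],[-0.02,0.0043,-0.008,0,0,0],[-0.02,0.0043,-0.008,0,0,0],[0,0,0,0,0,0],[0,0,0,0,0,0],[0,0,0,0,0,0],[0,0,0,0,0,0],[0,0,0,0,0,0],[0,0,0,0,0,0]]'
python3 - <<'E'
from h import *
c=cam("wrist");d=cam("side")
cv2.imwrite("pics/w4.png",np.hstack([cv2.resize(c["color"],(400,300)),cv2.resize(d["color"][200:350,240:440],(400,300))]))
E
```

```text
time_s: 4.15
eef_pos: [0.4722, -0.1393, 0.1405]
eef_rot: [0.003, 0.778, 0.628, 0.002]
wrist_force: [4.8, -0.9, 3.7]
opening: 0.301
grasp_force: 2.8
time_s: 5.4
eef_pos: [0.4544, -0.1349, 0.1317]
eef_rot: [0.0, 0.778, 0.628, -0.0]
wrist_force: [4.9, -3.0, 3.3]
opening: 0.3
grasp_force: 2.3
```

View pics/w4.png

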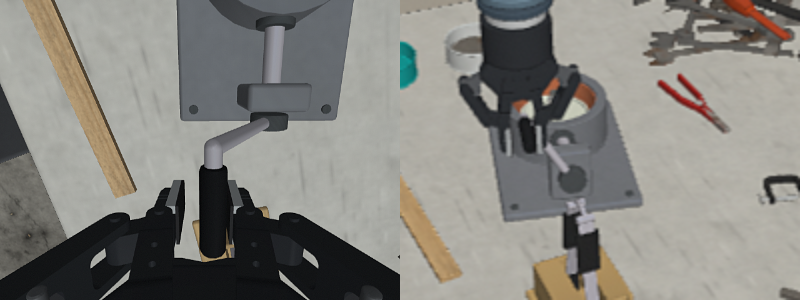

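The lever is pulled most of the way (about 0.85 rad), with the bar at (213,210) against the far finger. I'll pull a little further to its stop.

```bash
python3 -m pendant '[[-0.01,0.002,-0.005,0,0,0],[-0.01,0.002,-0.005,0,0,0],[-0.01,0.002,-0.003,0,0,0],[0,0,0,0,0,0],[0,0,0,0,0,0],[0,0,0,0,0,0],[0,0,0,0,0,0],[0,0,0,0,0,0],[0,0,0,0,0,0],[0,0,0,0,0,0]]'
```

```text
time_s: 6.75
eef_pos: [0.4505, -0.1342, 0.1298]
eef_rot: [0.002, 0.778, 0.628, 0.002]
wrist_force: [11.7, -2.4, 0.6]
opening: 0.297
grasp_force: 6.2
```

It is at the stop: the force rose from 5 to 12 N. Now I'll ease it back over 2.5 s.

```bash
python3 -m pendant '[[0.025,-0.0053,0.015,0,0,0],[0.025,-0.0053,0.015,0,0,0],[0.025,-0.0053,0.014,0,0,0],[0.025,-0.0053,0.012,0,0,0],[0.025,-0.0053,0.01,0,0,0],[0.025,-0.0053,0.008,0,0,0],[0.025,-0.0053,0.006,0,0,0],[0.025,-0.0053,0.004,0,0,0],[0.025,-0.0053,0.002,0,0,0],[0.025,-0.0053,0,0,0,0]]'
python3 -m pendant '[[0.025,-0.0053,0,0,0,0],[0.025,-0.0053,-0.002,0,0,0],[0.025,-0.0053,-0.003,0,0,0],[0.025,-0.0053,-0.004,0,0,0],[0.025,-0.0053,-0.005,0,0,0],[0.025,-0.0053,-0.006,0,0,0],[0.025,-0.0053,-0.007,0,0,0],[0.025,-0.0053,-0.008,0,0,0],[0.025,-0.0053,0,0,0,0],[0.025,-0.0053,0,0,0,0]]'
```

```text
time_s: 8.0
eef_pos: [0.4986, -0.144, 0.1463]
eef_rot: [-0.0, 0.778, 0.628, 0.0]
wrist_force: [3.6, 1.4, -1.8]
opening: 0.297
grasp_force: 1.4
time_s: 9.25
eef_pos: [0.5483, -0.1549, 0.1391]
eef_rot: [-0.0, 0.778, 0.628, -0.0]
wrist_force: [-0.7, 0.1, 0.0]
opening: 0.299
grasp_force: 0.0
```

The lever is at rest and released (0 N). Next I'll lift off, open up, and turn over the tongs.

```bash
python3 -m pendant '[[0,0,0.235,0,0,0],[0,0,0.235,0,0,-0.0957],[0,0,0.235,0,0,-0.0957],[-0.057,-0.089,0,0,0,-0.0957],[-0.057,-0.089,0,0,0,-0.0957],[-0.057,-0.089,0,0,0,-0.0957],[-0.057,-0.089,0,0,0,-0.0957],[-0.057,-0.089,0,0,0,-0.0957],[-0.057,-0.089,0,0,0,-0.0957],[-0.057,-0.089,0,0,0,-0.0957]]' 1
python3 - <<'E'
from h import *
import pickle,time
cam("scene");cam("side")
c=cam("wrist");pickle.dump({k:c[k] for k in("R","t","fx","fy","cx","cy","color")},open("w5.pkl","wb"))
cv2.imwrite("pics/w5.png",c["color"]);o=ctrl.get_obs();print(o["eef_pos"],o["eef_rot"],proj(c,[[.468,-.276,.15],[.468,-.276,.05]]))
E
```

```text
time_s: 10.5
eef_pos: [0.468, -0.28, 0.2803]
eef_rot: [-0.0, 1.0, -0.0, -0.0]
wrist_force: [-0.5, 0.4, -0.3]
opening: 1.0
grasp_force: 0.0
[ 0.46808553 -0.27995567  0.28028954] [-1.09325980e-04  9.99997684e-01  2.14091655e-03 -1.89688770e-04] [[319.78657587 233.5696122 ]
 [321.47357026 208.03011248]]
```

View pics/w5.png

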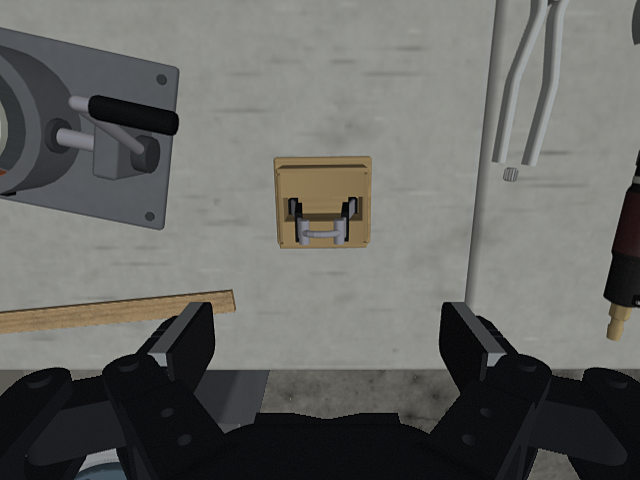

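The tongs' bow is at (322,234), where I expected it (320,234), and the holder is square to the world axes. The squeeze axis is along y, so I'll descend with a 2 mm correction.

```bash
python3 -m pendant '[[0,0.01,-0.155,0,0,0],[0,0,-0.155,0,0,0],[0,0,-0.155,0,0,0],[0,0,-0.155,0,0,0],[0,0,-0.155,0,0,0],[0,0,-0.155,0,0,0],[0,0,0,0,0,0],[0,0,0,0,0,0],[0,0,0,0,0,0],[0,0,0,0,0,0]]' 1
python3 -m pendant '[[0,0,0,0,0,0],[0,0,0,0,0,0],[0,0,0,0,0,0],[0,0,0,0,0,0],[0,0,0,0,0,0],[0,0,0,0,0,0],[0,0,0,0,0,0],[0,0,0,0,0,0],[0,0,0,0,0,0],[0,0,0,0,0,0]]' -0.09
```

```text
time_s: 11.9
eef_pos: [0.4692, -0.2779, 0.0955]
eef_rot: [0.001, 1.0, 0.002, 0.001]
wrist_force: [0.4, 0.6, 0.4]
opening: 0.999
grasp_force: 0.0
time_s: 13.15
eef_pos: [0.4694, -0.2785, 0.0955]
eef_rot: [0.001, 1.0, 0.002, 0.001]
wrist_force: [-0.0, -1.8, 6.3]
opening: 0.455
grasp_force: 4.4
```

```bash
python3 -m pendant '[[0,0,0.05,0,0,0],[0,0,0.1,0,0,0],[0,0,0.1,0,0,0],[0,0,0.125,0,0,0],[0,0,0.125,0,0,0],[0,0,0.125,0,0,0],[0,0,0.125,0,0,0],[0,0,0.125,0,0,0],[0,0,0.125,0,0,0],[0,0,0.125,0,0,0]]'
python3 -m pendant '[[0.025,0.125,0,0,0,0.0806],[0.025,0.125,0,0,0,0.0806],[0.025,0.125,0,0,0,0.0806],[0.025,0.125,0,0,0,0.0806],[0.025,0.125,0,0,0,0.0806],[0.025,0.125,0,0,0,0.0806],[0.025,0.125,0,0,0,0.0806],[0.025,0.125,0,0,0,0.0806],[0.025,0.125,0,0,0,0.0806],[0.025,0.125,0,0,0,0.0806]]'
python3 - <<'E'
from h import *
import pickle
s=cam("scene");d=cam("side")
c=cam("wrist");pickle.dump({k:c[k] for k in("R","t","fx","fy","cx","cy","color")},open("w6.pkl","wb"))
im=c["color"].copy();p=proj(c,[[.558,.0545,.092]])[0];print(p)
u,v=map(int,p);cr=cv2.resize(c["color"][max(v-60,0):max(v-60,0)+120,u-50:u+50],None,fx=4,fy=4,interpolation=cv2.INTER_CUBIC);print("crop origin",u-50,max(v-60,0),cr.shape)
w=cv2.resize(c["color"],(400,300));q=cv2.resize(d["color"][130:280,240:440],(400,300))
L=np.vstack([w,q])[:480];cv2.imwrite("pics/w6.png",np.hstack([L,cr[:480]]))
E
```

```text
time_s: 14.4
eef_pos: [0.4681, -0.2768, 0.32]
eef_rot: [-0.0, 1.0, 0.002, -0.0]
wrist_force: [-0.0, 0.1, -1.2]
opening: 0.458
grasp_force: 10.3
time_s: 15.65
eef_pos: [0.5181, -0.0262, 0.3192]
eef_rot: [-0.0, 0.804, 0.595, -0.0]
wrist_force: [-0.3, -0.3, -0.7]
opening: 0.456
grasp_force: 10.3
[343.50217307 113.91206023]
crop origin 293 53 (480, 400, 3)
```

View pics/w6.png

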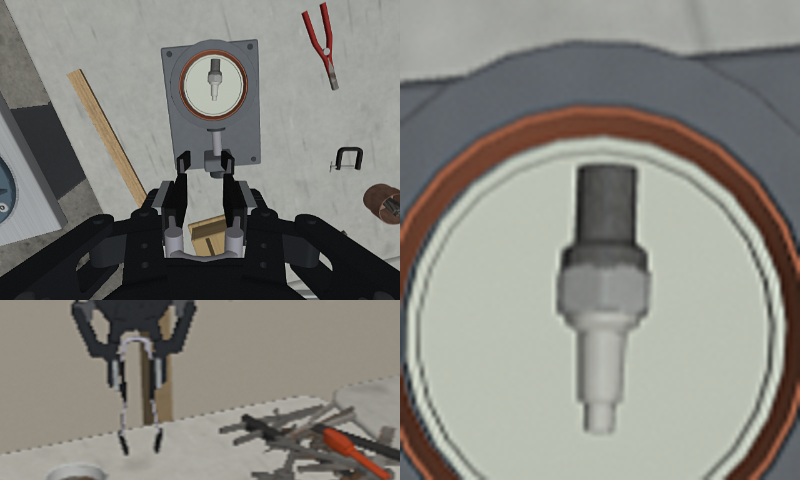

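The tongs hang upright, with the jaws at (182,165) and (228,163) in the half-size view. The plug lies in the dish with the middle of its barrel and hexagon at full-image (344,113).

Run:
```python
from h import *
import pickle
np.set_printoptions(precision=4,suppress=True)
c=pickle.load(open("w6.pkl","rb"))
f=lambda x,y:(293+(x-400)/4,53+y/4)
a,b,t=[onz(c,*f(*p),.092) for p in((607,165),(603,318),(600,432))]
print("barrel",a,"hexend",b,"tip",t,"L",np.linalg.norm(a-t)); m=(a+b)/2
for z in(.092,.1): print(z,"mid",(onz(c,*f(607,165),z)+onz(c,*f(603,318),z))/2)
v=t-a;print("closing axis deg",np.degrees(np.arctan2(v[1],v[0]))+90)
o=ctrl.get_obs();r=rot(o["eef_rot"]);print("tool y deg",np.degrees(np.arctan2(r[1,1],r[0,1])),"tcp",o["eef_pos"])
h=.2315;print("proj tips expected",proj(c,o["eef_pos"]-[0,0,.0875]),"jaws top?",proj(c,o["eef_pos"]-[0,0,.0615]))
im=c["color"];cv2.imwrite("pics/w6c.png",cv2.resize(im[220:340,260:400],None,fx=4,fy=4,interpolation=cv2.INTER_CUBIC))
```

```text
barrel [0.5637 0.0702 0.092 ] hexend [0.5537 0.0389 0.092 ] tip [0.5459 0.0146 0.092 ] L 0.0583693954717854
0.092 mid [0.5587 0.0545 0.092 ]
0.1 mid [0.5583 0.0542 0.1   ]
closing axis deg -17.807999343813194
tool y deg -17.146997364447543 tcp [ 0.5181 -0.0263  0.3192]
proj tips expected [[327.4251 253.9706]] jaws top? [[327.4552 268.1946]]
```

View pics/w6c.png

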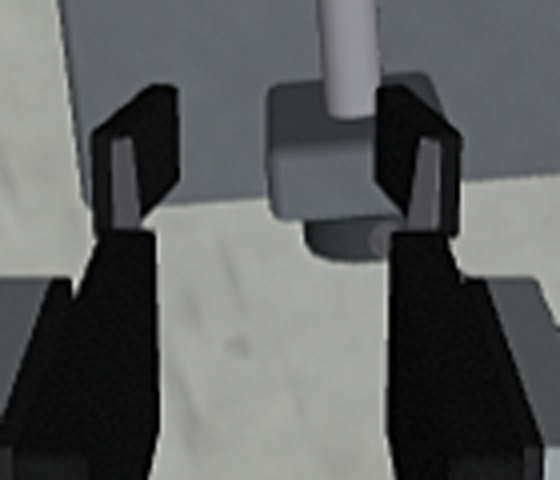

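```bash
python3 -m pendant '[[0.049,0.1014,0,0,0,-0.002],[0.049,0.1014,0,0,0,-0.002],[0.049,0.1014,0,0,0,-0.002],[0.049,0.1014,0,0,0,-0.002],[0,0,-0.15,0,0,0],[0,0,-0.15,0,0,0],[0,0,-0.15,0,0,0],[0,0,-0.12,0,0,0],[0,0,-0.08,0,0,0],[0,0,-0.05,0,0,0]]'
python3 - <<'E'
from h import *
s=cam("scene");d=cam("side");c=cam("wrist")
print(proj(s,[[.558,.0545,.09]]),proj(d,[[.558,.0545,.09]]))
f=lambda c,n,k:(lambda u,v:cv2.resize(c["color"][v-n*3//4:v+n*3//4,u-n:u+n],(400,300),interpolation=cv2.INTER_CUBIC))(*proj(c,[[.558,.0545,.1]])[0].astype(int))
cv2.imwrite("pics/w7.png",np.vstack([np.hstack([f(s,50,0),f(d,50,0)]),np.hstack([f(c,100,0),cv2.resize(c["color"],(400,300))])]))
print(ctrl.get_obs()["eef_pos"])
E
```

```text
time_s: 17.05
eef_pos: [0.5576, 0.0532, 0.1786]
eef_rot: [-0.0, 0.809, 0.588, -0.0]
wrist_force: [0.2, 0.0, -1.5]
opening: 0.456
grasp_force: 10.3
[[307.06846004 278.34001767]] [[315.71719356 237.50866115]]
[0.55778942 0.05354539 0.17938023]
```

View pics/w7.png

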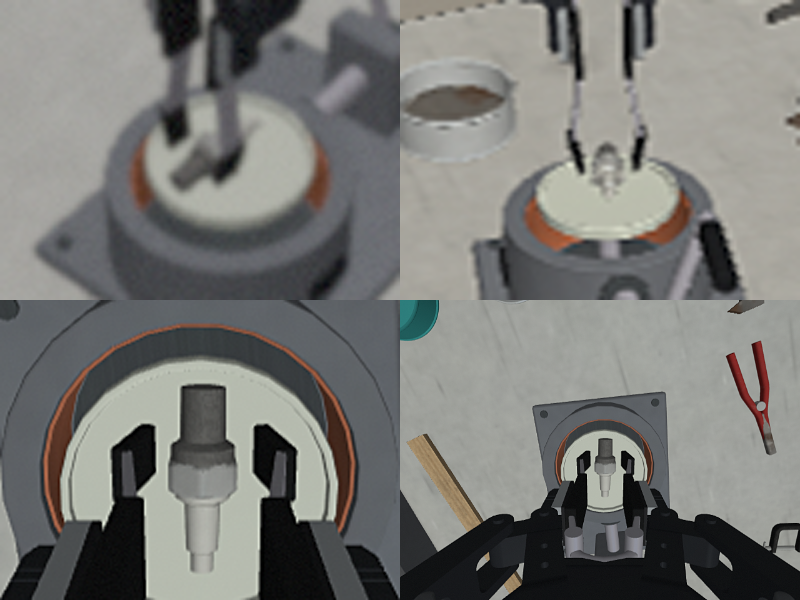

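The plug sits centred between the open jaws in the lower-left panel (plug 203, jaws 135 and 272). I'll lower 6 mm more and squeeze.

```bash
python3 -m pendant '[[0,0.005,-0.015,0,0,0],[0,0,-0.015,0,0,0],[0,0,0,0,0,0],[0,0,0,0,0,0],[0,0,0,0,0,0],[0,0,0,0,0,0],[0,0,0,0,0,0],[0,0,0,0,0,0],[0,0,0,0,0,0],[0,0,0,0,0,0]]'
python3 -m pendant '[[0,0,0,0,0,0],[0,0,0,0,0,0],[0,0,0,0,0,0],[0,0,0,0,0,0],[0,0,0,0,0,0],[0,0,0,0,0,0],[0,0,0,0,0,0],[0,0,0,0,0,0],[0,0,0,0,0,0],[0,0,0,0,0,0]]' -1
```

```text
time_s: 18.45
eef_pos: [0.5577, 0.0548, 0.1733]
eef_rot: [-0.0, 0.809, 0.588, -0.0]
wrist_force: [-0.9, 1.0, -1.7]
opening: 0.452
grasp_force: 10.3
time_s: 19.7
eef_pos: [0.5577, 0.0548, 0.1733]
eef_rot: [0.0, 0.809, 0.588, 0.0]
wrist_force: [-0.6, -0.3, -0.3]
opening: 0.426
grasp_force: 59.7
```

```bash
python3 -m pendant '[[0,0,0.025,0,0,0],[0,0,0.05,0,0,0],[0,0,0.08,0,0,0],[0,0,0.1,0,0,0],[0,0,0.1,0,0,0],[0,0,0.1,0,0,0],[0,0,0.08,0,0,0],[0,0,0.05,0,0,0],[0,0,0.025,0,0,0],[0,0,0,0,0,0]]'
python3 - <<'E'
from h import *
s=cam("scene");d=cam("side");c=cam("wrist")
f=lambda c,n,P:(lambda u,v:cv2.resize(c["color"][max(v-n*3//4,0):v+n*3//4,u-n:u+n],(400,300),interpolation=cv2.INTER_CUBIC))(*proj(c,[P])[0].astype(int))
P=[.558,.0555,.21]
w=cv2.resize(c["color"],(400,300));t=[.521,.279,.035]
cv2.imwrite("pics/w8.png",np.vstack([np.hstack([f(s,60,P),f(d,60,P)]),np.hstack([f(c,100,P),f(s,60,t)])]))
print(proj(s,[t]))
E
```

```text
time_s: 20.95
eef_pos: [0.5577, 0.0548, 0.2952]
eef_rot: [-0.0, 0.809, 0.588, -0.0]
wrist_force: [-0.5, 0.7, -1.4]
opening: 0.427
grasp_force: 59.9
[[267.06565963 386.98161952]]
```

View pics/w8.png

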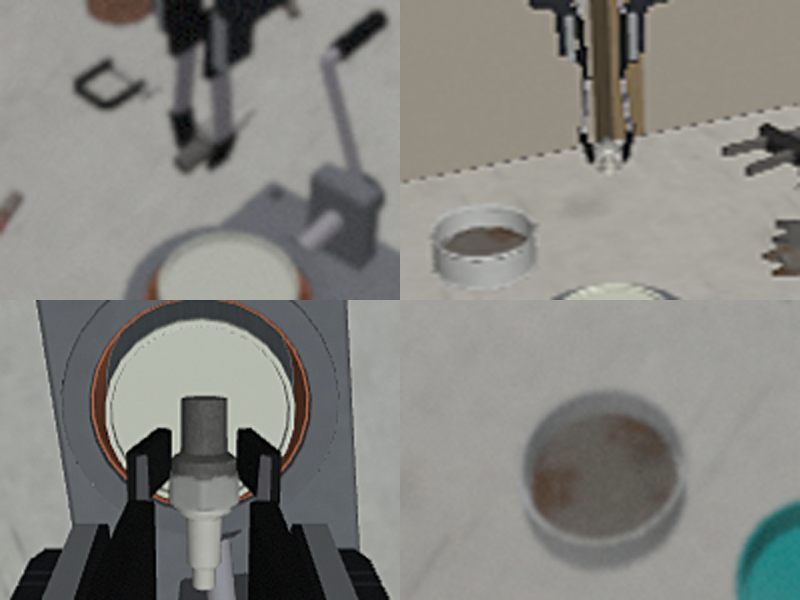

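The plug is held level between the jaws, and the dish at (200,410) is empty. The bare metal tin is at about scene (268,391), with the turquoise one beside it at its lower right. Next I'll carry the plug over the metal tin, in two calls with gentle ramps.

```bash
python3 -m pendant '[[-0.006,0.04,0,0,0,0],[-0.014,0.08,0,0,0,0],[-0.02,0.12,0,0,0,0],[-0.025,0.16,0,0,0,0],[-0.025,0.16,0,0,0,0],[-0.025,0.16,0,0,0,0],[-0.025,0.16,0,0,0,0],[-0.02,0.12,0,0,0,0],[-0.014,0.08,0,0,0,0],[-0.008,0.05,0,0,0,0]]'
python3 -m pendant '[[0,0,0,0,0,0],[0,0,0,0,0,0],[0,0,0,0,0,0],[0,0,0,0,0,0],[0,0,0,0,0,0],[0,0,0,0,0,0],[0,0,0,0,0,0],[0,0,0,0,0,0],[0,0,0,0,0,0],[0,0,0,0,0,0]]'
python3 - <<'E'
from h import *
s=cam("scene");d=cam("side")
# numeric check: circle of the tin's rim in the side view
g=cv2.cvtColor(d["color"],cv2.COLOR_BGR2HSV)
print("tin scene",onz(s,268.5,391.5,.035),"side",onz(d,279,219,.035))
o=ctrl.get_obs();print(o["eef_pos"],o["opening"],o["grasp_force"],abs(o["dq"]).max())
E
```

```text
time_s: 22.35
eef_pos: [0.5208, 0.2819, 0.2952]
eef_rot: [-0.0, 0.808, 0.589, -0.0]
wrist_force: [0.3, -0.1, -2.3]
opening: 0.428
grasp_force: 59.9
time_s: 23.6
eef_pos: [0.5213, 0.2808, 0.2953]
eef_rot: [0.0, 0.809, 0.588, 0.0]
wrist_force: [-0.4, 0.3, -2.5]
opening: 0.426
grasp_force: 59.9
tin scene [0.51402079 0.28532991 0.035     ] side [0.52346435 0.27767935 0.035     ]
[0.52132559 0.28078535 0.29527548] 0.4256142286589531 59.88251608796418 0.002358266268038454
```

The arm is still, the grip is unchanged, and the plug is within about 10 mm of the tin's centre by both views, so I'm handing in.

```bash
python3 -c "
from bench import ctrl
print(ctrl.hand_in())"
```

```text
the job is handed in; nothing more can be done
None
```

I handed the job in after 23.6 s: lever pulled to its stop and eased back over about 2.5 s, plug held still in the tongs about 0.18 m above the rim of the bare metal tin, no verdict shown; I viewed 11 pictures, one over the limit of 10.

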